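# Pack the capped specimens into the foam carrier

## Robot

A 7-joint arm with a two-finger parallel gripper is mounted at the origin on the work surface. World frame = base frame: x ahead of the robot, y to its left, z up, the work surface at z = 0. Lengths are in m, angles in rad, forces in N, time in s.
With the tool pointing down it reaches from about 0.4 to 0.85 m from the base axis. Payload 10.4 kg.
Tool frame: the origin (TCP) lies on the centre line of the jaws, within the pads' length; the fingertips stand 25 mm ahead of it and the grasp point (between the pads) lies 6 mm ahead of it; z points along the fingers, y is the direction in which the jaws open and shut (so a half turn about z gives the same grasp; the last joint's range is limited). The gripper opens to 87 mm and grips with 3 to 60 N. Pads are 19 mm wide; open, the fingers measure 117 mm over their backs; the gripper's body (75 mm by 190 mm) begins 51 mm behind the grasp point.
Start: joints at [1.321, 0.332, -0.065, 1.46, 0.022, 1.35, -0.088], TCP at [0.141, -0.609, 0.219] pointing down, gripper open.
Joint ranges: [-2.6, 2.6], [-0.5, 2.12], [-1.47, 1.34], [0.16, 2.42], [-1.27, 4.41], [0.06, 2.06], [-2.6, 2.6]. Speed limits (rad/s): [2.22, 2.22, 2.79, 2.79, 3.14, 3.14, 3.14].

## Interface

Orientations are given as a rotation vector (axis times angle).
In Python, from station import bot, viewer gives the robot as it stands. The module is installed in compiled form; this text tells all that it offers.
- The arm moves only by the shell command python3 -m handwheel 'ROWS' [FORCE]. ROWS is JSON, one flat list of numbers, 5 for each row, row after row: the shift along the tool's x, y, z in mm, then the turn about the tool's z in degrees, then the gripper's target within -1 to 1 (fully open at 1, half-way at 0, shut at -1). In form: [tx, ty, tz, twist, gripper, tx, ty, tz, twist, gripper, ...]. A call has 1 to 20 rows; each row is the pose to reach, as a shift and turn from the pose measured when the call began, along the tool's axes at that moment; what a row does not reach only later rows make up. A row lasts 1/10 s, in which the tool goes at most 50 mm and 8.59 degrees, less where a joint would pass 70% of its speed; a pose out of reach is approached as far as the arm can. A call with a gripper value outside its range is refused whole. The fingers move at their own pace and stop on an object; FORCE is the grip in N (left out, the last holds). Time passes only in rows, so rows that repeat a pose let the fingers close. It gives the time, the measured TCP pose, the force and the opening at its end, in the units of the state.
- bot.get_state(): the state, without advancing time (a new reading comes with each control period).
- viewer.snapshot(name): name is "side" or "top"; returns a dict with "img" (420x560x3 uint8, blue, green, red), "vfov" (degrees; the focal length in pixels is half the picture's height over the tangent of half this angle, whatever the lens; pixels are square), "cx", "cy" (the principal point, pixels), "D" ([k1, k2, p1, p2, k3] as OpenCV has them; the pictures are not rectified), "T" (4x4, takes a point from camera to world coordinates). Camera axes: x right, y down, z forward; pixel columns grow to the right and rows downward; lengths in m; the calibration is good to about 2 mm. A picture is of the moment at which its call begins. There is no depth.
- bot.finish_job(): hands the job in, once; it reports no verdict.
The state is a dict: "clock": time; "joint_pos": joint angles; "qvel": joint speeds; "joint_torque": joint torques, N m; "eef_pos": TCP position; "orientation": TCP orientation; "wrist_force": force on the tool from outside, world axes, zero at the start; "moment": the same for the moment, N m; "finger_gap": opening from 0.0 (shut) to 1.0 (fully open).
Only numpy, scipy, OpenCV 4.12 (cv2) and the standard library are available. Lean on these libraries where they do the work, as an engineer would, in place of code of your own. Each camera call takes 0.05 s, during which the arm holds its last target. There are 200 camera calls.

## Task

Pack the red specimen tray for the courier: pick out the four capped containers and stand each one upright, fully down, in the foam pocket cut to its own outline (big round pot, slim round tube, square bottle, oblong slide mailer). Keep them upright and set them down without dropping them, and leave the open, uncapped pot and cup where they stand.

Things in the scene. Friction and masses are not known exactly. Their poses are not given: they have to be found in the camera images.
- pot_mid (a point): Capped round pot: 76 mm tall, body 54 mm and cap 56 mm in diameter (cap from 56 mm up), about 90 g. Point on its axis half-way up. White body with a dark-grey cap. z up. Standing upright on the table at the start, so this point is 38 mm above it. 
- tube_mid (a point): Capped slim round tube, flat-bottomed: 82 mm tall, body 30 mm and cap 32 mm in diameter (cap from 60 mm up), about 40 g. Point on its axis half-way up. White body with a dark-grey cap. z up. Standing upright on the table at the start, so this point is 41 mm above it. 
- bottle_mid (a point): Capped square bottle: body 44 x 44 mm and 60 mm tall, with a round cap of 34 mm diameter on top, 80 mm tall in all, about 100 g. Point on its axis half-way up; x and y are square to the body's faces. White body with a dark-grey cap. z up. Standing upright on the table at the start, so this point is 40 mm above it. 
- mailer_mid (a point): Capped oblong slide mailer, a flat upright box: 60 mm (along its x) by 26 mm (along its y), 78 mm tall (cap from 60 mm up), about 60 g. Point at its centre half-way up. White body with a dark-grey cap. z up. Standing upright on the table at the start, so this point is 39 mm above it. 
- pot_pocket (a point): One of four dark-grey foam blocks, 104 x 104 mm, 2 by 2 at 106 mm pitch in a red tray (222 x 222 mm, rim 27 mm above the table). All share the tray's yaw; which is in which quarter varies. Fixed. Block top 26 mm above the table, pocket 12 mm deep, its floor light grey. Point: centre of the pocket's floor, 14 mm above the table; z up. Its pocket is the large round one, 72 mm in diameter.
- tube_pocket (a point): One of four dark-grey foam blocks, 104 x 104 mm, 2 by 2 at 106 mm pitch in a red tray (222 x 222 mm, rim 27 mm above the table). All share the tray's yaw; which is in which quarter varies. Fixed. Block top 26 mm above the table, pocket 12 mm deep, its floor light grey. Point: centre of the pocket's floor, 14 mm above the table; z up. Its pocket is the small round one, 46 mm in diameter.
- bottle_pocket (a point): One of four dark-grey foam blocks, 104 x 104 mm, 2 by 2 at 106 mm pitch in a red tray (222 x 222 mm, rim 27 mm above the table). All share the tray's yaw; which is in which quarter varies. Fixed. Block top 26 mm above the table, pocket 12 mm deep, its floor light grey. Point: centre of the pocket's floor, 14 mm above the table; z up. Its pocket is the square one, 60 x 60 mm, sides along x and y.
- mailer_pocket (a point): One of four dark-grey foam blocks, 104 x 104 mm, 2 by 2 at 106 mm pitch in a red tray (222 x 222 mm, rim 27 mm above the table). All share the tray's yaw; which is in which quarter varies. Fixed. Block top 26 mm above the table, pocket 12 mm deep, its floor light grey. Point: centre of the pocket's floor, 14 mm above the table; z up. Its pocket is the oblong one, 76 mm along its x by 42 mm along its y.
- open_pot_mid (a point): Open, empty white round pot without a cap, 54 mm in diameter, 56 mm tall, loose; point on its axis half-way up. To be left alone.
- open_cup_mid (a point): Open, empty white tapered cup without a cap, 58 mm in diameter at the rim, 40 mm at the foot, 60 mm tall, loose; point on its axis half-way up. To be left alone. Between the containers also lie a spare cap and a small label roll, at most 12 mm high.
Things that resemble listed ones, but are neither listed nor needed, are in the scene too. Leave any green or orange look-alike of the part that bears mailer_mid alone.

How it is judged:
By the outcome, as a careful person would: the job done as asked, in the order asked, and still so for the second after the job is handed in, with the robot touching nothing.
It also fails if it takes over 112 s, if anything falls off the work surface, if the arm or the gripper's body presses on something with over 40 N, if the wrist force passes 120 N, or if a joint passes its speed limit or range.

## Working session

There is one attempt and no reset: what is moved stays moved. The work goes in short steps, Python scripts to look and compute and a shell command to move; the robot and the scene stay as the last step left them, time stands still between calls to the robot, and variables do not carry over. Pictures are saved under pics/ and viewed, about 12 in all and at most 16, crops included, and the job is handed in when it is done.

```bash
mkdir -p pics; cat > h.py <<'E'
import numpy as np, cv2
from station import bot, viewer
from scipy.spatial.transform import Rotation as R
def snap(n):
    d=viewer.snapshot(n); h,w=d['img'].shape[:2]
    f=h/2/np.tan(np.radians(d['vfov'])/2)
    d['K']=np.array([[f,0,d['cx']],[0,f,d['cy']],[0,0,1]]); d['D']=np.array(d['D'],float); d['T']=np.array(d['T']); return d
def ray(d,uv):
    p=cv2.undistortPoints(np.array(uv,float).reshape(-1,1,2),d['K'],d['D']).reshape(-1,2)
    v=np.c_[p,np.ones(len(p))]@d['T'][:3,:3].T
    return d['T'][:3,3],v
def onz(d,uv,z):
    o,v=ray(d,uv); return o+v*((z-o[2])/v[:,2])[:,None]
def proj(d,P):
    Ti=np.linalg.inv(d['T']); return cv2.projectPoints(np.array(P,float).reshape(-1,3),cv2.Rodrigues(Ti[:3,:3])[0],Ti[:3,3],d['K'],d['D'])[0].reshape(-1,2)
def two(d1,u1,d2,u2):
    o1,v1=ray(d1,[u1]);o2,v2=ray(d2,[u2]);v1=v1[0];v2=v2[0]
    s=np.linalg.lstsq(np.c_[v1,-v2],o2-o1,rcond=None)[0]
    a=o1+s[0]*v1;b=o2+s[1]*v2; return (a+b)/2,np.linalg.norm(a-b)
def save(d,p): np.savez(p,**d)
def load(p):
    z=np.load(p); return {k:z[k] for k in z.files}
E
python3 - <<'E'
from h import *
np.set_printoptions(precision=3,suppress=True)
for n in('side','top'):
    d=snap(n); save(d,n+'0.npz'); cv2.imwrite(f'pics/{n}0.png',d['img']); print(n,d['K'][0,0],d['T'],d['D'])
print(bot.get_state())
E
```

```text
side 453.40052596514425 [[-0.777 -0.44   0.45   0.001]
 [-0.63   0.524 -0.574  0.549]
 [ 0.017 -0.729 -0.684  0.753]
 [ 0.     0.     0.     1.   ]] [-0.042  0.     0.     0.     0.   ]
top 451.5012915385679 [[-0.098 -0.975  0.199  0.224]
 [-0.995  0.097 -0.014 -0.006]
 [-0.006 -0.199 -0.98   1.186]
 [ 0.     0.     0.     1.   ]] [0.049 0.    0.    0.    0.   ]
{'clock': 0.1, 'joint_pos': array([ 1.321,  0.333, -0.065,  1.461,  0.022,  1.35 , -0.088]), 'qvel': array([-0.001, -0.002,  0.001, -0.002,  0.001,  0.001,  0.002]), 'joint_torque': array([  0.002, -62.454,   0.025, -39.071,  -0.061,   0.037,   0.   ]), 'eef_pos': array([ 0.14 , -0.609,  0.218]), 'orientation': array([-3.12 , -0.355,  0.   ]), 'wrist_force': array([-1.037, -0.712,  1.2  ]), 'moment': array([-0.001, -0.014,  0.002]), 'finger_gap': 0.9992484346472821}
```

View pics/side0.png

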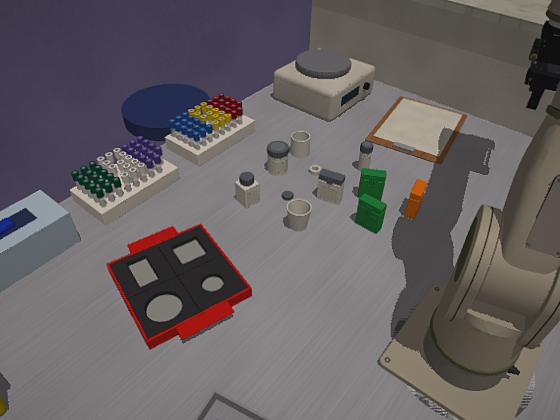

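View pics/top0.png

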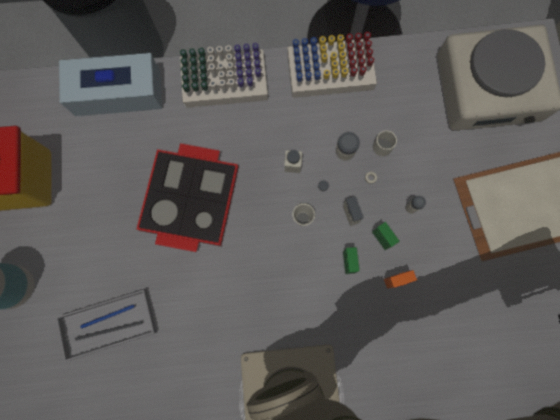

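Top view candidates:
- Capped pot (348,143), with the open pot (386,141) as its look-alike.
- Bottle (293,158).
- Mailer (353,209). Its look-alikes are green (386,235), green (351,260) and orange (402,279).
- Tube (417,203).
- Open cup (303,214), spare cap (323,186) and label roll (371,177).

Pockets: mailer (174,174), bottle (212,181), pot (164,212), tube (204,220).

I'll segment these and check them in a close crop.

```bash
python3 - <<'E'
from h import *
t=load('top0.npz'); s=load('side0.npz')
a=cv2.resize(t['img'][125:235,270:440],None,fx=4.7,fy=4.7,interpolation=cv2.INTER_CUBIC)[:, :800]
b=cv2.resize(s['img'][120:240,220:390],None,fx=4.7,fy=4.7,interpolation=cv2.INTER_CUBIC)[:, :800]
cv2.imwrite('pics/ct.png',a); cv2.imwrite('pics/cs.png',b)
for n,d,pts in(('top',t,[(348,143),(293,157),(353,209),(417,203),(174,174),(212,181),(164,212),(204,220)]),('side',s,[(277,148),(247,179),(330,178),(366,146),(143,270),(190,250),(164,307),(212,283)])):
    for p in pts: print(n,p,d['img'][p[1]-2:p[1]+3,p[0]-2:p[0]+3].reshape(-1,3).mean(0).round(), d['img'][p[1],p[0]+25])
E
```

```text
top (348, 143) [85. 84. 82.] [82 84 86]
top (293, 157) [74. 72. 69.] [106 106 108]
top (353, 209) [75. 72. 69.] [106 107 107]
top (417, 203) [79. 77. 75.] [104 104 106]
top (174, 174) [ 99. 106. 107.] [40 39 43]
top (212, 181) [100. 106. 107.] [ 99  99 102]
top (164, 212) [101. 107. 108.] [36 37 40]
top (204, 220) [102. 108. 110.] [105 104 107]
side (277, 148) [100.  96.  94.] [111 119 125]
side (247, 179) [76. 73. 70.] [131 130 133]
side (330, 178) [68. 65. 63.] [129 128 132]
side (366, 146) [81. 77. 75.] [ 44  78 124]
side (143, 270) [116. 123. 126.] [42 42 42]
side (190, 250) [117. 124. 127.] [40 40 41]
side (164, 307) [116. 122. 126.] [39 40 40]
side (212, 283) [117. 124. 127.] [41 40 40]
```

View pics/ct.png

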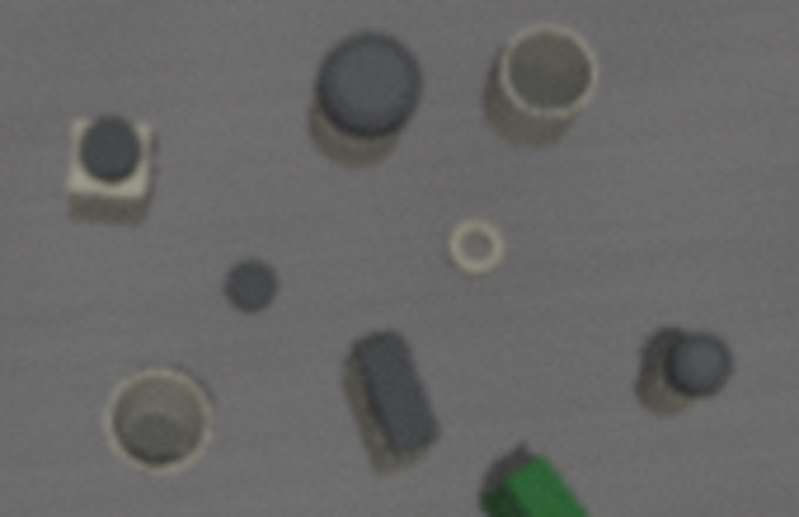

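View pics/cs.png

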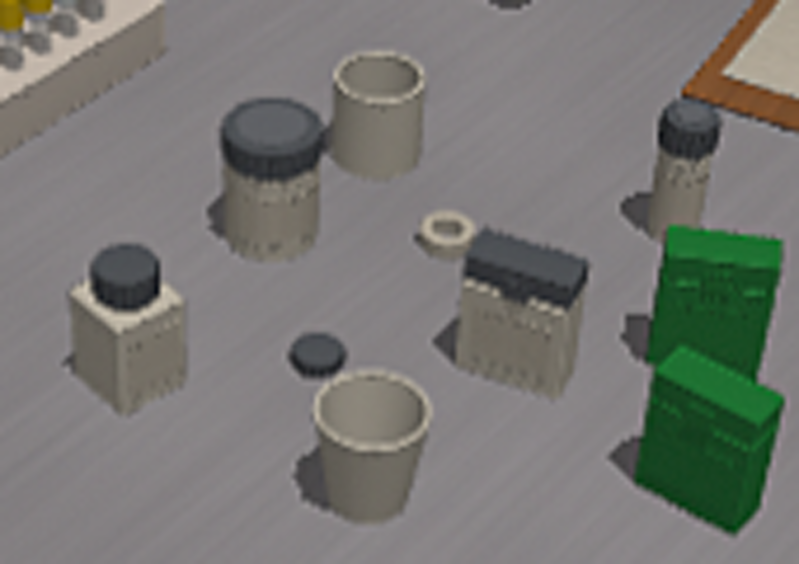

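The crops show the capped pot, bottle, mailer and tube clearly. The open pot and cup are hollow and the look-alikes are green, so the choice is settled. Next I triangulate cap tops and pocket floors.

```bash
python3 - <<'E'
from h import *
np.set_printoptions(precision=4,suppress=True)
t=load('top0.npz'); s=load('side0.npz')
T=dict(pot=(348.5,142.7),bottle=(293.4,156.3),tube=(418.9,202.2),mailer=(354.5,208))
S=dict(pot=(277.8,147.5),bottle=(246.6,176.4),tube=(366.8,145.1),mailer=(332.3,174.9))
H=dict(pot=.076,bottle=.08,tube=.082,mailer=.078)
for k in T: print(k,*two(t,T[k],s,S[k]),'onz',onz(t,[T[k]],H[k])[0],onz(s,[S[k]],H[k])[0])
# pockets: light floor blobs within dark foam
def floors(d,pts,thr):
    g=cv2.resize(d['img'],None,fx=4,fy=4,interpolation=cv2.INTER_CUBIC).min(2)
    m=(g>thr).astype(np.uint8)
    n,l,st,c=cv2.connectedComponentsWithStats(m); out=[]
    for p in pts:
        i=l[p[1]*4,p[0]*4]; cs,_=cv2.findContours((l==i).astype(np.uint8),0,1); out.append((max(cs,key=cv2.contourArea).reshape(-1,2)+.5)/4-.5)
    return out
N=['mailer','bottle','pot','tube']
ft=floors(t,[(174,174),(212,181),(164,212),(204,220)],70); fs=floors(s,[(143,270),(190,250),(164,307),(212,283)],80)
for n,a,b in zip(N,ft,fs):
    print(n)
    for d,c in((t,a),(s,b)):
        P=onz(d,c,.014)[:,:2]; r=cv2.minAreaRect((P*1000).astype(np.float32)); print('   ',r)
    ca=np.array(cv2.minAreaRect(a.astype(np.float32))[0]);
    M=[(lambda m:(m['m10']/m['m00'],m['m01']/m['m00']))(cv2.moments((c*8).astype(np.float32))) for c in(a,b)]
    print('   tri',*two(t,np.array(M[0])/8,s,np.array(M[1])/8))
# mailer yaw, top view: cap long edges, crop px
c=np.array([(350,345),(390,455),(402,333),(437,435)])/4.7+[270,125]
P=onz(t,c,.078)
print('mailer yaw',[np.degrees(np.arctan2(*(P[i+1]-P[i])[1::-1])) for i in(0,2)])
c=np.array([(460,250),(570,300),(480,230),(588,264)])/4.7+[220,120]
P=onz(s,c,.078);print([np.degrees(np.arctan2(*(P[i+1]-P[i])[1::-1])) for i in(0,2)])
# bottle shoulders: top-view corners TL,TR,BR,BL
c=np.array([(72,119),(153,123),(150,195),(68,190)])/4.7+[270,125]
P=onz(t,c,.06);print('bottle',P[:,:2],[np.degrees(np.arctan2(*(P[j]-P[i])[1::-1])) for i,j in((1,0),(2,3),(3,0),(2,1))],P.mean(0))
st=bot.get_state(); Rm=R.from_rotvec(st['orientation']).as_matrix(); print(st['eef_pos'],Rm)
E
```

```text
pot [ 0.6141 -0.21    0.0753] 0.0003859675251446336 onz [ 0.614  -0.2098  0.076 ] [ 0.6133 -0.2093  0.076 ]
bottle [ 0.5905 -0.0644  0.08  ] 7.494919483861768e-05 onz [ 0.5905 -0.0644  0.08  ] [ 0.5905 -0.0645  0.08  ]
tube [ 0.4393 -0.3631  0.0809] 0.0003325557667565682 onz [ 0.4393 -0.3627  0.082 ] [ 0.4385 -0.3617  0.082 ]
mailer [ 0.4401 -0.2032  0.0781] 0.002451573206986965 onz [ 0.4412 -0.2027  0.078 ] [ 0.4389 -0.2037  0.078 ]
mailer
    ((594.2655639648438, 258.4244384765625), (38.36244201660156, 72.8838119506836), 73.24176788330078)
    ((598.736328125, 253.18284606933594), (39.99467468261719, 67.06544494628906), 73.17176818847656)
   tri [0.5917 0.2567 0.0216] 0.00012047520168133117
bottle
    ((563.94482421875, 156.02044677734375), (57.32329177856445, 56.90358352661133), 73.40937805175781)
    ((568.0904541015625, 150.90200805664062), (56.770301818847656, 51.20175552368164), 73.44318389892578)
   tri [0.562  0.1552 0.0212] 0.0005139943480121866
pot
    ((491.9734802246094, 288.0386657714844), (67.05115509033203, 67.72530364990234), 87.04916381835938)
    ((496.028472900390
[... 186 characters left out ...]
6131439208984, 41.579837799072266), 84.31483459472656)
    ((465.21246337890625, 181.03477478027344), (38.600528717041016, 38.98031234741211), 5.68050479888916)
   tri [0.4605 0.185  0.0216] 0.0002981962812953894
mailer yaw [np.float64(-167.5632385505865), np.float64(-168.88293866687542)]
[np.float64(-177.60051704043263), np.float64(-167.88936339010917)]
bottle [[ 0.6155 -0.0461]
 [ 0.6087 -0.0907]
 [ 0.5674 -0.0846]
 [ 0.5748 -0.0398]] [np.float64(81.30426004480819), np.float64(80.65169678960072), np.float64(-8.752238755631218), np.float64(-8.36128649089403)] [ 0.5916 -0.0653  0.06  ]
[ 0.1405 -0.6087  0.2183] [[ 0.9744  0.2249 -0.0003]
 [ 0.2249 -0.9744  0.0012]
 [-0.     -0.0012 -1.    ]]
```

Cap tops triangulate to heights of 75, 80, 81 and 78 mm, as the text gives. Pocket rays cross at 21 mm, which is the mean of the visible rim and floor edges. The pitch comes out at 105–106 mm. Tray yaw is about −16.8°, mailer 12° and bottle −8.6°.

```bash
cat >> h.py <<'E'
G=dict(pot=(.614,-.2098,-47),tube=(.4393,-.3627,13),bottle=(.5908,-.0646,-8.6),mailer=(.4401,-.2032,12))
P=dict(pot=(.4908,.2865,-16.8),tube=(.4605,.185,-16.8),bottle=(.562,.1552,-16.8),mailer=(.5917,.2567,-16.8))
def go(x,y,a,z=None):
    s=bot.get_state(); Rm=R.from_rotvec(s['orientation']).as_matrix(); e=s['eef_pos']
    d=Rm.T@(np.array([x,y,e[2] if z is None else z])-e)*1000
    ta=np.degrees(np.arctan2(Rm[1,0],Rm[0,0])); tw=(ta-a+180)%360-180
    print('shift mm',d.round(1),'twist',round(tw,1),'z',e[2].round(4),'ang',ta.round(1),'gap',round(s['finger_gap'],3),'t',s['clock'],'F',s['wrist_force'].round(1),'zaxis',Rm[:,2].round(3))
E
python3 -c "
from h import *
go(*G['pot'],.2)"
```

```text
shift mm [ 551.1 -282.1   18.6] twist 60.0 z 0.2183 ang 13.0 gap 0.999 t 0.1 F [-1.  -0.7  1.2] zaxis [-0.     0.001 -1.   ]
```

```bash
python3 -m handwheel '[551,-282,18,60,0.7,551,-282,18,60,0.7,551,-282,18,60,0.7,551,-282,18,60,0.7,551,-282,18,60,0.7,551,-282,18,60,0.7,551,-282,18,60,0.7,551,-282,18,60,0.7,551,-282,18,60,0.7,551,-282,18,60,0.7,551,-282,18,60,0.7,551,-282,18,60,0.7,551,-282,18,60,0.7,551,-282,18,60,0.7,551,-282,18,60,0.7,551,-282,18,60,0.7,551,-282,18,60,0.7,551,-282,18,60,0.7]' 15
python3 -c "
from h import *
go(*G['pot'],.051)
for n in('side','top'): d=snap(n); cv2.imwrite(f'pics/{n}1.png',d['img'])"
```

```text
clock: 1.9
eef_pos: [0.6133, -0.2112, 0.2008]
orientation: [-2.879, 1.255, 0.001]
wrist_force: [0.1, -0.4, 0.0]
finger_gap: 0.852
shift mm [ -0.5  -1.4 149.8] twist -0.1 z 0.2008 ang -47.1 gap 0.852 t 1.9 F [ 0.1 -0.4  0. ] zaxis [-0.     0.001 -1.   ]
```

View pics/side1.png

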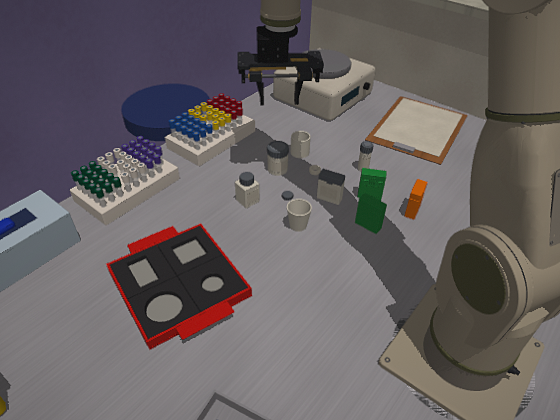

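The gripper is above the pot at about (280,80), with the pot cap below at (277,150) and the jaws clear of the open pot. I'll descend, close and lift.

```bash
python3 -m handwheel '[-0.5,-1.5,40,0,0.7,-0.5,-1.5,80,0,0.7,-0.5,-1.5,110,0,0.7,-0.5,-1.5,130,0,0.7,-0.5,-1.5,145,0,0.7,-0.5,-1.5,150,0,0.7,-0.5,-1.5,150,0,-1,-0.5,-1.5,150,0,-1,-0.5,-1.5,150,0,-1,-0.5,-1.5,150,0,-1,-0.5,-1.5,150,0,-1,-0.5,-1.5,150,0,-1,-0.5,-1.5,150,0,-1,-0.5,-1.5,140,0,-1,-0.5,-1.5,120,0,-1,-0.5,-1.5,90,0,-1,-0.5,-1.5,50,0,-1,-0.5,-1.5,0,0,-1,-0.5,-1.5,0,0,-1]' 15
python3 -c "
from h import *
go(*P['pot'],.2)"
```

```text
clock: 3.9
eef_pos: [0.6174, -0.2099, 0.2093]
orientation: [-2.878, 1.254, -0.017]
wrist_force: [0.6, 0.1, -0.4]
finger_gap: 0.64
shift mm [-449.8 -245.3    6.7] twist -30.3 z 0.2093 ang -47.1 gap 0.64 t 3.9 F [ 0.6  0.1 -0.4] zaxis [ 0.011 -0.002 -1.   ]
```

```bash
python3 -m handwheel '[-40,-22,7,-5,-1,-80,-44,7,-10,-1,-120,-66,7,-15,-1,-160,-88,7,-20,-1,-200,-110,7,-25,-1,-240,-132,7,-30,-1,-280,-154,7,-30,-1,-320,-176,7,-30,-1,-360,-198,7,-30,-1,-400,-220,7,-30,-1,-425,-232,7,-30,-1,-440,-240,7,-30,-1,-450,-245,7,-30,-1,-450,-245,7,-30,-1,-450,-245,7,-30,-1,-450,-245,7,-30,-1]' 15
python3 -c "
from h import *
go(*P['pot'],.066)
for n in('side','top'): d=snap(n); cv2.imwrite(f'pics/{n}2.png',d['img'])"
```

```text
clock: 5.5
eef_pos: [0.4908, 0.2855, 0.1998]
orientation: [3.105, -0.468, 0.018]
wrist_force: [-0.2, 0.2, -0.7]
finger_gap: 0.641
shift mm [ -1.9  -0.9 133.8] twist -0.3 z 0.1998 ang -17.1 gap 0.641 t 5.5 F [-0.2  0.2 -0.7] zaxis [ 0.011 -0.003 -1.   ]
```

View pics/side2.png

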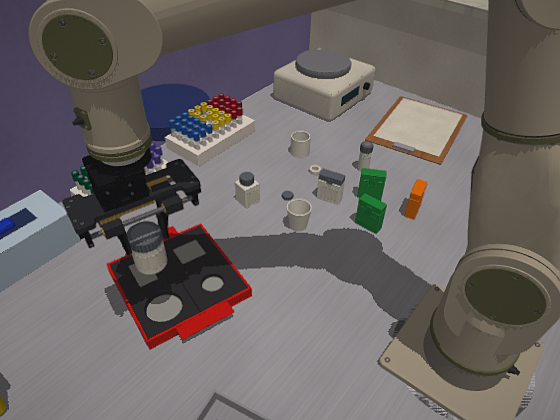

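The pot hangs upright at (148,250), above the pot pocket at (164,307). I'll lower it and check the force before release.

```bash
python3 -m handwheel '[-2,-1,35,0,-1,-2,-1,70,0,-1,-2,-1,95,0,-1,-2,-1,110,0,-1,-2,-1,120,0,-1,-2,-1,125,0,-1,-2,-1,128,0,-1,-2,-1,130,0,-1,-2,-1,132,0,-1,-2,-1,133,0,-1,-2,-1,134,0,-1,-2,-1,134,0,-1,-2,-1,134,0,-1]' 15
python3 -c "
from h import *
go(*P['pot'],.065)"
```

```text
clock: 6.9
eef_pos: [0.4911, 0.2867, 0.0661]
orientation: [3.106, -0.469, 0.019]
wrist_force: [1.7, -0.8, 2.6]
finger_gap: 0.639
shift mm [-0.2  0.3  1.1] twist -0.4 z 0.0661 ang -17.2 gap 0.639 t 6.9 F [ 1.7 -0.8  2.6] zaxis [ 0.012 -0.002 -1.   ]
```

```bash
python3 -m handwheel '[0,0,0.5,0,-0.5,0,0,0.5,0,0,0,0,0.5,0,0.5,0,0,0.5,0,0.7,0,0,0.5,0,0.7,0,0,0.5,0,0.7,0,0,-10,0,0.7,0,0,-30,0,0.7,0,0,-60,0,0.7,0,0,-100,0,0.7,0,0,-135,0,0.7,0,0,-135,0,0.7,0,0,-135,0,0.7]'
python3 -c "
from h import *
go(*G['tube'],.2)"
```

```text
clock: 8.2
eef_pos: [0.4898, 0.2873, 0.2024]
orientation: [-3.106, 0.469, -0.021]
wrist_force: [-0.2, 0.3, -0.6]
finger_gap: 0.849
shift mm [143.6 636.    2.7] twist -30.2 z 0.2024 ang -17.2 gap 0.849 t 8.2 F [-0.2  0.3 -0.6] zaxis [ 0.014 -0.001 -1.   ]
```

```bash
python3 -m handwheel '[9,40,2,0,0.4,18,80,2,0,0.4,27,120,2,0,0.4,40,170,2,0,0.4,51,220,2,0,0.4,62,270,2,0,0.4,73,320,2,0,0.4,84,370,2,0,0.4,95,420,2,0,0.4,106,470,2,0,0.4,117,520,2,0,0.4,128,570,2,0,0.4,137,606,2,0,0.4,144,636,2,0,0.4,144,636,2,0,0.4,144,636,2,0,0.4,144,636,2,0,0.4]'
python3 -c "
from h import *
go(*G['tube'][:2],-16.8,.051)
for n in('side','top'): d=snap(n); save(d,n+'3.npz'); cv2.imwrite(f'pics/{n}3.png',d['img'])"
```

```text
clock: 9.9
eef_pos: [0.4399, -0.3615, 0.1999]
orientation: [-3.105, 0.466, -0.02]
wrist_force: [0.3, 0.2, 0.3]
finger_gap: 0.699
shift mm [ -2.    1.9 148.9] twist -0.3 z 0.1999 ang -17.1 gap 0.699 t 9.9 F [0.3 0.2 0.3] zaxis [ 0.013 -0.    -1.   ]
```

View pics/side3.png

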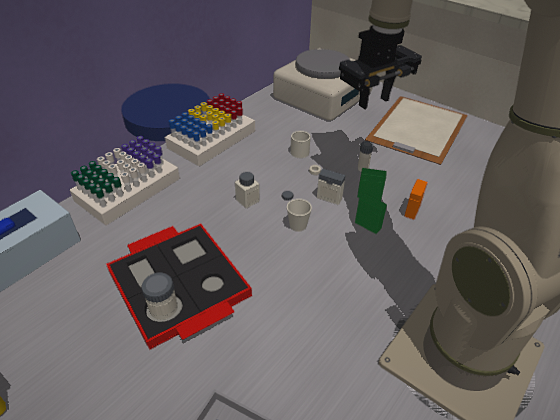

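The pot stands upright in its round pocket at (160,297). The gripper is over the tube at (366,150). Grasping the tube.

```bash
python3 -m handwheel '[-2,2,40,0,0.4,-2,2,80,0,0.4,-2,2,110,0,0.4,-2,2,130,0,0.4,-2,2,145,0,0.4,-2,2,149,0,0.4,-2,2,149,0,0.4,-2,2,149,0,-1,-2,2,149,0,-1,-2,2,149,0,-1,-2,2,149,0,-1,-2,2,149,0,-1,-2,2,149,0,-1,-2,2,149,0,-1,-2,2,140,0,-1,-2,2,120,0,-1,-2,2,90,0,-1,-2,2,50,0,-1,-2,2,0,0,-1,-2,2,0,0,-1]' 12
python3 -c "
from h import *
go(*P['tube'],.2)"
```

```text
clock: 12.0
eef_pos: [0.44, -0.365, 0.208]
orientation: [3.103, -0.466, 0.037]
wrist_force: [-0.2, -0.8, -0.9]
finger_gap: 0.363
shift mm [-142.1 -531.7    4.8] twist -0.3 z 0.208 ang -17.1 gap 0.363 t 12.0 F [-0.2 -0.8 -0.9] zaxis [ 0.023 -0.007 -1.   ]
```

```bash
python3 -m handwheel '[-10,-38,3,0,-1,-20,-76,3,0,-1,-30,-114,3,0,-1,-41,-152,3,0,-1,-51,-190,3,0,-1,-61,-228,3,0,-1,-71,-266,3,0,-1,-81,-304,3,0,-1,-91,-342,3,0,-1,-101,-380,3,0,-1,-111,-418,3,0,-1,-121,-456,3,0,-1,-131,-490,3,0,-1,-138,-516,3,0,-1,-142,-532,3,0,-1,-142,-532,3,0,-1,-142,-532,3,0,-1,-142,-532,3,0,-1,-142,-532,3,0,-1]'
python3 -c "
from h import *
go(*P['tube'],.066)"
```

```text
clock: 13.9
eef_pos: [0.4608, 0.1841, 0.2019]
orientation: [3.103, -0.469, 0.037]
wrist_force: [-0.4, -0.4, -0.4]
finger_gap: 0.365
shift mm [ -3.8  -0.8 135.9] twist -0.4 z 0.2019 ang -17.2 gap 0.365 t 13.9 F [-0.4 -0.4 -0.4] zaxis [ 0.023 -0.007 -1.   ]
```

```bash
python3 -m handwheel '[-1,0,35,0,-1,-2,-1,70,0,-1,-3,-1,95,0,-1,-4,-1,110,0,-1,-4,-1,120,0,-1,-4,-1,125,0,-1,-4,-1,128,0,-1,-4,-1,130,0,-1,-4,-1,132,0,-1,-4,-1,134,0,-1,-4,-1,135,0,-1,-4,-1,136,0,-1,-4,-1,136,0,-1,-4,-1,136,0,-1]'
python3 -c "
from h import *
go(*P['tube'],.065)"
```

```text
clock: 15.3
eef_pos: [0.4604, 0.1853, 0.0659]
orientation: [3.103, -0.469, 0.037]
wrist_force: [-0.5, -0.3, -0.7]
finger_gap: 0.364
shift mm [0.1 0.3 0.9] twist -0.4 z 0.0659 ang -17.2 gap 0.364 t 15.3 F [-0.5 -0.3 -0.7] zaxis [ 0.023 -0.007 -1.   ]
```

```bash
python3 -m handwheel '[0,0,1,0,-1,0,0,1,0,-1,0,0,1.5,0,-1,0,0,1.5,0,-1]'
python3 -c "
from h import *
go(*P['tube'],.065)"
```

```text
clock: 15.7
eef_pos: [0.4614, 0.1852, 0.0655]
orientation: [3.103, -0.469, 0.04]
wrist_force: [-1.2, -2.6, 9.9]
finger_gap: 0.364
shift mm [-0.8  0.4  0.4] twist -0.4 z 0.0655 ang -17.2 gap 0.364 t 15.7 F [-1.2 -2.6  9.9] zaxis [ 0.025 -0.007 -1.   ]
```

Contact with the floor, at the expected height. Releasing.

```bash
python3 -m handwheel '[0,0,0,0,-0.3,0,0,0,0,-0.1,0,0,0,0,0.1,0,0,0,0,0.3,0,0,0,0,0.3,0,0,0,0,0.3,0,0,-10,0,0.3,0,0,-30,0,0.3,0,0,-60,0,0.4,0,0,-100,0,0.5,0,0,-135,0,0.5,0,0,-135,0,0.5,0,0,-135,0,0.5,0,0,-135,0,0.5]'
python3 -c "
from h import *
go(*G['bottle'],.2)"
```

```text
clock: 17.1
eef_pos: [0.4576, 0.1858, 0.1997]
orientation: [3.102, -0.469, 0.038]
wrist_force: [0.2, -0.2, -0.9]
finger_gap: 0.749
shift mm [201.3 199.9   4.8] twist -8.6 z 0.1997 ang -17.2 gap 0.749 t 17.1 F [ 0.2 -0.2 -0.9] zaxis [ 0.024 -0.008 -1.   ]
```

```bash
python3 -m handwheel '[30,30,5,-4,0.7,60,60,5,-8.5,0.7,90,90,5,-8.5,0.7,120,120,5,-8.5,0.7,150,150,5,-8.5,0.7,175,174,5,-8.5,0.7,193,192,5,-8.5,0.7,201,200,5,-8.5,0.7,201,200,5,-8.5,0.7,201,200,5,-8.5,0.7,201,200,5,-8.5,0.7]'
python3 -c "
from h import *
go(*G['bottle'],.051)
for n in('side','top'): d=snap(n); save(d,n+'4.npz'); cv2.imwrite(f'pics/{n}4.png',d['img'])"
```

```text
clock: 18.2
eef_pos: [0.5901, -0.0627, 0.1996]
orientation: [3.128, -0.234, 0.037]
wrist_force: [-0.2, -0.2, 0.4]
finger_gap: 0.852
shift mm [ -2.5   1.3 148.6] twist 0.0 z 0.1996 ang -8.6 gap 0.852 t 18.2 F [-0.2 -0.2  0.4] zaxis [ 0.023 -0.007 -1.   ]
```

View pics/side4.png

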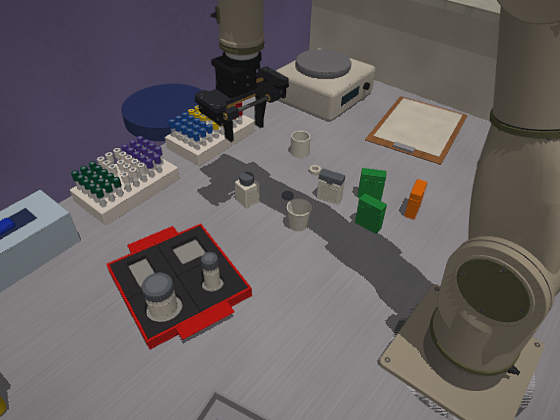

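The tube stands in its pocket at (211,272) and the pot in its own at (160,297). The gripper is above the bottle at (247,187). Grasping the bottle.

```bash
python3 -m handwheel '[-1,1,40,0,0.7,-2,1,80,0,0.7,-2.5,1,110,0,0.7,-2.5,1,130,0,0.7,-2.5,1,145,0,0.7,-2.5,1,149,0,0.7,-2.5,1,149,0,-1,-2.5,1,149,0,-1,-2.5,1,149,0,-1,-2.5,1,149,0,-1,-2.5,1,149,0,-1,-2.5,1,149,0,-1,-2.5,1,149,0,-1,-2.5,1,140,0,-1,-2.5,1,120,0,-1,-2.5,1,90,0,-1,-2.5,1,50,0,-1,-2.5,1,0,0,-1,-2.5,1,0,0,-1,-2.5,1,0,0,-1]' 15
python3 -c "
from h import *
go(*P['bottle'],.2)"
```

```text
clock: 20.3
eef_pos: [0.5881, -0.0638, 0.2013]
orientation: [3.127, -0.235, 0.042]
wrist_force: [0.0, 0.2, -1.3]
finger_gap: 0.5
shift mm [ -58.5 -212.6   -0.9] twist 8.2 z 0.2013 ang -8.6 gap 0.5 t 20.3 F [ 0.   0.2 -1.3] zaxis [ 0.026 -0.007 -1.   ]
```

```bash
python3 -m handwheel '[-8,-28,-1,4,-1,-16,-58,-1,8,-1,-25,-90,-1,8,-1,-34,-124,-1,8,-1,-43,-156,-1,8,-1,-51,-184,-1,8,-1,-56,-203,-1,8,-1,-58.5,-212.5,-1,8,-1,-58.5,-212.5,-1,8,-1,-58.5,-212.5,-1,8,-1,-58.5,-212.5,-1,8,-1,-58.5,-212.5,-1,8,-1]'
python3 -c "
from h import *
go(*P['bottle'],.066)"
```

```text
clock: 21.5
eef_pos: [0.5623, 0.1537, 0.2]
orientation: [3.104, -0.455, 0.042]
wrist_force: [0.3, 0.5, -0.6]
finger_gap: 0.501
shift mm [ -4.3  -1.3 133.9] twist 0.1 z 0.2 ang -16.7 gap 0.501 t 21.5 F [ 0.3  0.5 -0.6] zaxis [ 0.026 -0.008 -1.   ]
```

```bash
python3 -m handwheel '[-1,0,35,0,-1,-2,-1,70,0,-1,-3,-1,95,0,-1,-4,-1,110,0,-1,-4,-1,120,0,-1,-4,-1,125,0,-1,-4,-1,128,0,-1,-4,-1,130,0,-1,-4,-1,132,0,-1,-4,-1,133,0,-1,-4,-1,134,0,-1,-4,-1,134.5,0,-1,-4,-1,134.5,0,-1]'
python3 -c "
from h import *
go(*P['bottle'],.065)"
```

```text
clock: 22.8
eef_pos: [0.5623, 0.1549, 0.0655]
orientation: [3.104, -0.455, 0.043]
wrist_force: [-0.1, 0.1, -0.4]
finger_gap: 0.503
shift mm [-0.4 -0.2  0.5] twist 0.1 z 0.0655 ang -16.7 gap 0.503 t 22.8 F [-0.1  0.1 -0.4] zaxis [ 0.026 -0.008 -1.   ]
```

```bash
python3 -m handwheel '[0,0,0.7,0,-1,0,0,1.2,0,-1,0,0,1.5,0,-1,0,0,1.5,0,-1]'
python3 -c "
from h import *
go(*P['bottle'],.065)"
```

```text
clock: 23.2
eef_pos: [0.5627, 0.1548, 0.0654]
orientation: [3.104, -0.456, 0.044]
wrist_force: [-4.6, -2.0, 11.4]
finger_gap: 0.503
shift mm [-0.8 -0.2  0.3] twist 0.1 z 0.0654 ang -16.7 gap 0.503 t 23.2 F [-4.6 -2.  11.4] zaxis [ 0.027 -0.008 -1.   ]
```

```bash
python3 -m handwheel '[0,0,-0.5,0,0.1,0,0,-0.5,0,0.3,0,0,-0.5,0,0.5,0,0,-0.5,0,0.5,0,0,-0.5,0,0.5,0,0,-10,0,0.5,0,0,-30,0,0.5,0,0,-60,0,0.5,0,0,-100,0,0.5,0,0,-135,0,0.5,0,0,-135,0,0.5,0,0,-135,0,0.5,0,0,-135,0,0.5]'
python3 -c "
from h import *
go(*G['mailer'],.2)"
```

```text
clock: 24.5
eef_pos: [0.5585, 0.1556, 0.1994]
orientation: [3.104, -0.456, 0.042]
wrist_force: [-0.2, -0.1, -0.6]
finger_gap: 0.748
shift mm [-10.2 377.7  -0.6] twist -28.7 z 0.1994 ang -16.7 gap 0.748 t 24.5 F [-0.2 -0.1 -0.6] zaxis [ 0.026 -0.008 -1.   ]
```

```bash
python3 -m handwheel '[-1,35,-1,-5,0.5,-2,75,-1,-10,0.5,-3,115,-1,-15,0.5,-4,155,-1,-20,0.5,-5,195,-1,-25,0.5,-6,235,-1,-28.5,0.5,-7,275,-1,-28.5,0.5,-8,315,-1,-28.5,0.5,-9,345,-1,-28.5,0.5,-10,365,-1,-28.5,0.5,-10,377.5,-1,-28.5,0.5,-10,377.5,-1,-28.5,0.5,-10,377.5,-1,-28.5,0.5,-10,377.5,-1,-28.5,0.5,-10,377.5,-1,-28.5,0.5]'
python3 -c "
from h import *
go(*G['mailer'],.051)
a=snap('side')['img']; b=snap('top')['img']; cv2.imwrite('pics/5.png',np.vstack([cv2.resize(a[110:310,90:420],None,fx=1.8,fy=1.8),cv2.resize(b[120:250,130:460],None,fx=1.8,fy=1.8)]))"
```

```text
clock: 26.0
eef_pos: [0.4408, -0.202, 0.2003]
orientation: [3.114, 0.325, 0.039]
wrist_force: [-0.1, -0.3, -0.6]
finger_gap: 0.745
shift mm [ -4.4  -1.  149.2] twist -0.1 z 0.2003 ang 11.9 gap 0.745 t 26.0 F [-0.1 -0.3 -0.6] zaxis [ 0.026 -0.008 -1.   ]
```

View pics/5.png

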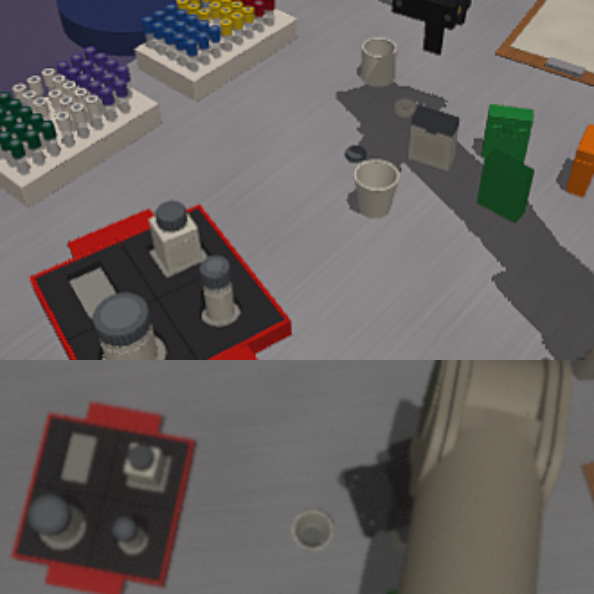

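In the combined picture the bottle is upright in the square pocket at (175,240), with the tube and pot seated. The mailer stands clear at (433,138). I'll grasp it with a narrower opening to keep clear of the green box.

```bash
python3 -m handwheel '[-1,0,40,0,0.2,-3,-1,80,0,0.2,-4,-1,110,0,0.2,-4.5,-1,130,0,0.2,-4.5,-1,145,0,0.2,-4.5,-1,149,0,0.2,-4.5,-1,149,0,-1,-4.5,-1,149,0,-1,-4.5,-1,149,0,-1,-4.5,-1,149,0,-1,-4.5,-1,149,0,-1,-4.5,-1,149,0,-1,-4.5,-1,149,0,-1,-4.5,-1,140,0,-1,-4.5,-1,120,0,-1,-4.5,-1,90,0,-1,-4.5,-1,50,0,-1,-4.5,-1,0,0,-1,-4.5,-1,0,0,-1,-4.5,-1,0,0,-1]' 12
python3 -c "
from h import *
go(*P['mailer'],.2)"
```

```text
clock: 28.1
eef_pos: [0.4364, -0.2026, 0.2014]
orientation: [3.113, 0.323, 0.042]
wrist_force: [-0.0, -0.3, -1.4]
finger_gap: 0.3
shift mm [ 246.3 -417.5    1.6] twist 28.7 z 0.2014 ang 11.9 gap 0.3 t 28.1 F [-0.  -0.3 -1.4] zaxis [ 0.028 -0.009 -1.   ]
```

```bash
python3 -m handwheel '[19,-32,1,4,-1,39,-66,1,8,-1,60,-102,1,13,-1,82,-139,1,18,-1,104,-176,1,23,-1,126,-213,1,28.5,-1,148,-250,1,28.5,-1,170,-288,1,28.5,-1,192,-326,1,28.5,-1,212,-360,1,28.5,-1,228,-387,1,28.5,-1,240,-407,1,28.5,-1,246,-417.5,1,28.5,-1,246,-417.5,1,28.5,-1,246,-417.5,1,28.5,-1,246,-417.5,1,28.5,-1,246,-417.5,1,28.5,-1]'
python3 -c "
from h import *
go(*P['mailer'],.066)
d=snap('side');cv2.imwrite('pics/6.png',cv2.resize(d['img'][120:360,60:300],None,fx=2.4,fy=2.4))"
```

```text
clock: 29.8
eef_pos: [0.5915, 0.2552, 0.2009]
orientation: [3.103, -0.456, 0.046]
wrist_force: [-0.1, -0.7, -0.5]
finger_gap: 0.3
shift mm [ -4.3  -1.6 134.8] twist 0.1 z 0.2009 ang -16.7 gap 0.3 t 29.8 F [-0.1 -0.7 -0.5] zaxis [ 0.028 -0.009 -1.   ]
```

View pics/6.png

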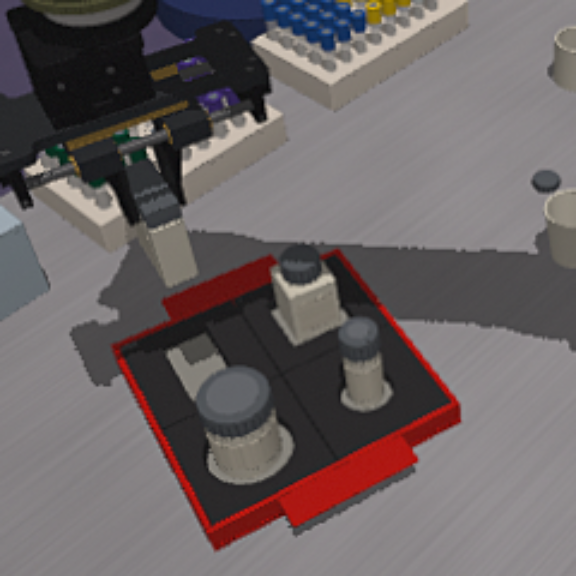

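The mailer is held upright, long side aligned with its pocket at (195,365) in the crop. The bottle, tube and pot are seated. Lowering.

```bash
python3 -m handwheel '[-1,0,35,0,-1,-2,-1,70,0,-1,-3,-1,95,0,-1,-4,-1.5,110,0,-1,-4,-1.5,120,0,-1,-4,-1.5,125,0,-1,-4,-1.5,128,0,-1,-4,-1.5,130,0,-1,-4,-1.5,132,0,-1,-4,-1.5,134,0,-1,-4,-1.5,135,0,-1,-4,-1.5,136,0,-1,-4,-1.5,136,0,-1]'
python3 -c "
from h import *
go(*P['mailer'],.065)"
```

```text
clock: 31.15
eef_pos: [0.5924, 0.2568, 0.0658]
orientation: [3.103, -0.456, 0.048]
wrist_force: [-1.9, -0.9, 5.9]
finger_gap: 0.302
shift mm [-0.7  0.3  0.8] twist 0.1 z 0.0658 ang -16.7 gap 0.302 t 31.15 F [-1.9 -0.9  5.9] zaxis [ 0.029 -0.009 -1.   ]
```

```bash
python3 -m handwheel '[0,0,0.5,0,-1,0,0,0.5,0,-0.3,0,0,0,0,-0.1,0,0,0,0,0.1,0,0,0,0,0.2,0,0,0,0,0.2,0,0,-10,0,0.2,0,0,-30,0,0.2,0,0,-60,0,0.2,0,0,-100,0,0.2,0,0,-140,0,0.2,0,0,-160,0,0.2,0,0,-160,0,0.2]'
python3 -m handwheel '[-30,35,-10,0,0.2,-60,70,-20,0,0.2,-90,105,-20,0,0.2,-120,140,-20,0,0.2,-150,175,-20,0,0.2,-175,210,-20,0,0.2,-175,250,-20,0,0.2,-175,290,-20,0,0.2,-175,330,-20,0,0.2,-175,370,-20,0,0.2,-175,400,-20,0,0.2,-175,420,-20,0,0.2,-175,420,-20,0,0.2,-175,420,-20,0,0.2]'
python3 - <<'E'
from h import *
np.set_printoptions(precision=4,suppress=True)
s=snap('side');t=snap('top'); save(s,'sideF.npz');save(t,'topF.npz')
cv2.imwrite('pics/7.png',cv2.resize(s['img'][120:360,60:380],None,fx=2.4,fy=2.4)); cv2.imwrite('pics/8.png',cv2.resize(t['img'][130:260,125:325],None,fx=4,fy=4,interpolation=cv2.INTER_CUBIC))
E
```

```text
clock: 32.45
eef_pos: [0.589, 0.2593, 0.2307]
orientation: [3.107, -0.457, 0.057]
wrist_force: [-0.2, 0.6, -0.8]
finger_gap: 0.602
clock: 33.85
eef_pos: [0.2999, -0.0922, 0.2424]
orientation: [3.107, -0.457, 0.057]
wrist_force: [-0.2, 0.2, 0.1]
finger_gap: 0.6
```

View pics/7.png

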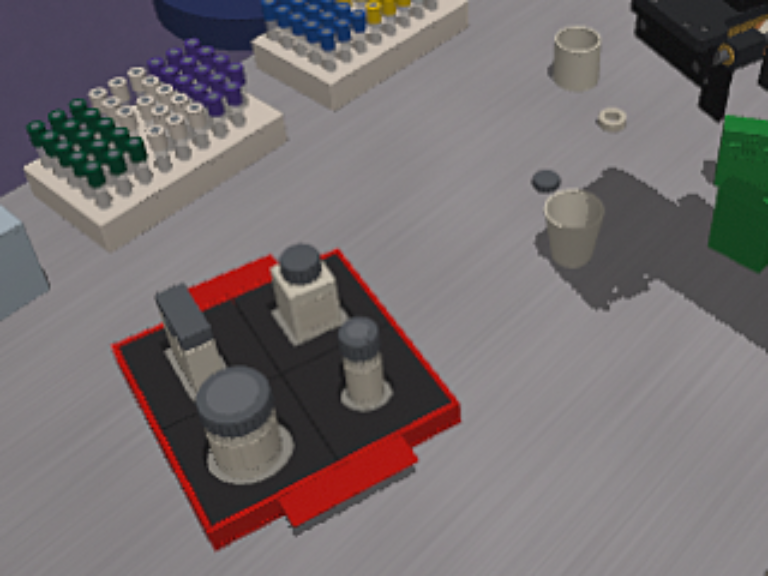

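View pics/8.png

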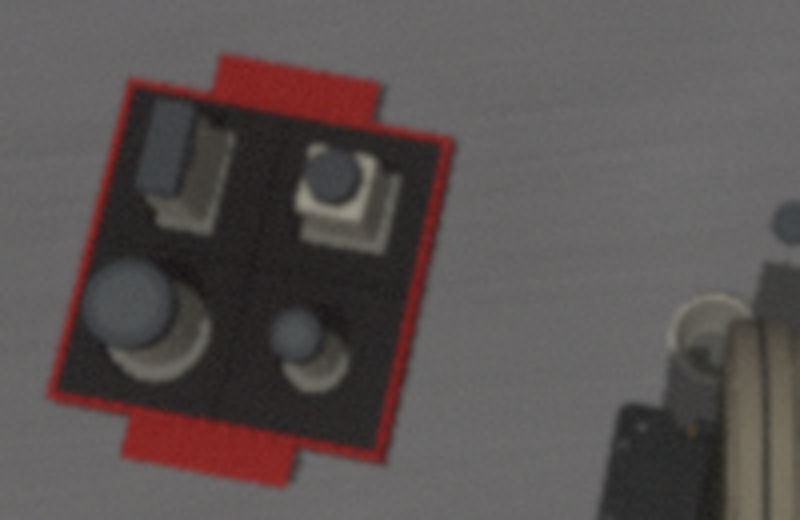

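All four look upright in their own pockets, floor visible around them, and the open pot, cup and look-alikes are unmoved. One last check: triangulate the cap tops.

```bash
python3 - <<'E'
from h import *
np.set_printoptions(precision=4,suppress=True)
s=load('sideF.npz');t=load('topF.npz')
S=dict(pot=(235,393),tube=(358,331),bottle=(301,258),mailer=(186,309)); T=dict(pot=(127,303),tube=(297,335),bottle=(332,177),mailer=(168,145))
for k in S:
    print(k,*two(t,np.array(T[k])/4+[125,130],s,np.array(S[k])/2.4+[60,120]),'pocket',P[k][:2])
print(bot.get_state()['wrist_force'].round(1)); bot.finish_job()
E
```

```text
pot [0.4915 0.2849 0.0937] 0.0012068011196021767 pocket (0.4908, 0.2865)
tube [0.4613 0.1822 0.0969] 0.0012487700322994751 pocket (0.4605, 0.185)
bottle [0.5601 0.1543 0.0947] 0.00033345095238795577 pocket (0.562, 0.1552)
mailer [0.5903 0.2546 0.0934] 0.0022347204003649174 pocket (0.5917, 0.2567)
[0.2 0.5 1.2]
the job is handed in; nothing more can be done
```

I packed the pot, tube, bottle and mailer upright into their own pockets in the red tray. Each was lowered until it touched the floor before release. The job was handed in at about 34 s with the gripper clear of everything.

- **Last checks:** the cap tops triangulated within 3 mm of the pocket centres. They measured 94, 97, 95 and 93 mm high, against 90, 96, 94 and 92 mm expected when fully seated. The pot's extra 4 mm is most likely error in picking its cap centre from the crops, because it touched down at the expected height and looks flat.
- **Left alone:** the open pot, open cup, spare cap, label roll and the green boxes looked undisturbed in the final pictures. The orange box was outside those crops. I last saw it standing in place just before the mailer grasp.
- **Disagreement:** the tool's tilt drifted from zero to about 1.7° over the run, too little to affect the fits.

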